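# Put the bench scraper away in its narrow storage slot

## Robot

A 6-joint arm with a two-finger parallel gripper is mounted at the origin on the work surface. World frame = base frame: x ahead of the robot, y to its left, z up, the work surface at z = 0. Lengths are in m, angles in degrees, forces in N, time in s.
With the tool pointing down it reaches from about 0.375 to 0.9 m from the base axis. Payload 3.1 kg.
Tool frame: the origin (TCP) lies on the centre line of the jaws, within the pads' length; the fingertips stand 25 mm ahead of it and the grasp point (between the pads) lies 6 mm ahead of it; y points along the fingers, x is the direction in which the jaws open and shut, and the axes are right-handed (so a half turn about y gives the same grasp; the last joint's range is limited). The gripper opens to 87 mm and grips with 3 to 60 N. Pads are 19 mm wide; open, the fingers measure 117 mm over their backs; the gripper's body (75 mm by 190 mm) begins 51 mm behind the grasp point.
Start: joints at [-80.93, 30.224, 82.088, -0, 67.689, -10.227], TCP at [0.207, -0.59, 0.248] pointing down, gripper open.
Joint ranges: [-176.69, 176.69], [-43.24, 126.21], [12.49, 139.97], [-82, 262], [0, 151.66], [-163.58, 163.58]. Speed limits (degrees/s): [159.86, 159.86, 180, 180, 180, 180].

## Interface

Orientations are given as a 3x3 rotation matrix whose columns are the frame's x, y, z axes.
In Python, from rig import * gives the robot as it stands.
- The arm moves only by the tool play_rows, never from a script. Its argument "commands" is a list of rows, each a list of 2 entries, a list of its own where there are three numbers: the shift along the world's x, y, z in m, then the turn, a rotation vector about the world's x, y, z in rad. A call has 1 to 10 rows; each row is the pose to reach, as a shift and turn from the pose commanded when the call began; what a row does not reach only later rows make up. A row lasts 1/8 s, in which the tool goes at most 62.5 mm and 10.7 degrees, less where a joint would pass 70% of its speed; a pose out of reach is approached as far as the arm can. A call with a gripper value outside its range is refused whole. "gripper" is the finger opening in m, from 0 to 0.087, set as the call begins (left out, the last holds). The fingers move at their own pace and stop on an object; the grip force is fixed at half the most. Time passes only in rows, so rows that repeat a pose let the fingers close. It gives the time, the measured TCP pose, the force and the opening at its end, in the units of the state.
- read_state(): the state, without advancing time (a new reading comes with each control period).
- capture(name): name is "side" or "top" or "wrist"; returns a dict with "frame" (384x512x3 uint8, red, green, blue), "depth" (384x512 float32, m along the optical axis (not along the pixel's ray), 0 where there is no reading), "mtx" (3x3 intrinsics, pixels), "cam_to_world" (4x4, takes a point from camera to world coordinates); the wrist camera has in their place "hand_eye" (4x4, takes a point from camera to tool coordinates, whose origin is the TCP and whose axes are the tool frame's). Camera axes: x right, y down, z forward; pixel columns grow to the right and rows downward; lengths in m; the calibration is good to about 2 mm. The wrist camera is an equidistant fisheye: a pixel r from the principal point sees the ray r / f radians off the axis. A picture is of the moment at which its call begins: read the wrist's pose just before it.
- hand_in(): hands the job in, once; it reports no verdict.
The state is a dict: "time_s": time; "joint_positions": joint angles; "qvel": joint speeds; "tau": joint torques, N m; "position": TCP position; "tcp_rot": TCP orientation; "force": force on the tool from outside, world axes, zero at the start; "moment": the same for the moment, N m; "opening": opening from 0.0 (shut) to 1.0 (fully open).
Only numpy, scipy, OpenCV 4.12 (cv2) and the standard library are available. Lean on these libraries where they do the work, as an engineer would, in place of code of your own. Each camera call takes 0.05 s, during which the arm holds its last target. There are 200 camera calls.

## Task

Put the bench scraper away: pick it up off the worktop, lay it with its back on the sloping rest, lip under its blade edge, and let go so that you can take it again the other way, front to back across its handle. Then slide its blade, edge down, fully home into the narrow slot of the two white storage blocks (not the wide slot) and let go, leaving the bowl, jar and tub alone.

Things in the scene. Friction and masses are not known exactly. Their poses are not given: they have to be found in the camera images.
- scraper_grip (a point): Centre of the bench scraper's dark wooden handle bar: 130 mm long (own y), 34 mm high (own x), 26 mm thick (own z). Own x runs in the blade's plane from edge to handle, z out of the front, where the handle stands out; the back (z = -13 mm) is one flat face of blade and handle. At the start it lies on its back on the worktop, handle on the left (own x within 0.4 rad of the robot's left).
- scraper_edge (a point): Middle of the scraper's straight cutting edge, at mid-thickness of the blade; axes as scraper_grip. The dark steel blade is 130 mm wide, 3 mm thick, flush with the back, so its mid-plane is 11.5 mm behind the handle's centre; 88 mm of it is free below the handle. Edge 105 mm from scraper_grip along -x. Scraper 122 mm high, 0.25 to 0.45 kg, centre of mass about 46 mm from scraper_grip.
- rest: Fixed sloping rest: pale wooden plate 150 mm wide (y), rising at 45 degrees towards its +x (the robot's left within 0.3 rad), about 70 mm high, on thin rods; a lip 12 mm high runs along its foot. Origin on the worktop under its middle; z up. It carries the lower 78 mm of a scraper laid on it; the handle stands clear past its top, with room for a finger behind.
- rest_seat (a point): Where scraper_grip comes to lie when the scraper is seated on the rest, 97 mm above the worktop; axes as rest. Seated, the scraper's back is on the plate and its edge on the lip; its own x then points 45 degrees up from the rest's x, its own z midway between up and the rest's -x.
- narrow_block: Fixed white plastic block 54 mm (x) by 170 mm (y) by 92 mm high. In its middle, open only at the top, is the narrow slot: 6 mm wide (x), 142 mm long (y), 80 mm deep (floor 12 mm up), no lead-in. Origin: centre of the underside; z up; x to the robot's left within 0.2 rad. With the blade home the handle's underside is 8 mm above the block's top.
- wide_block: The other fixed block, alike outside, but its slot is 24 mm wide (for cutting boards): not for the scraper. Origin and axes as narrow_block. Which block is is further left varies.
- bowl: Bystander: loose steel bowl 120 mm across, 55 mm high. Origin at the centre of its underside.
- jar: Bystander: loose jar 60 mm across, 100 mm high. Origin at the centre of its underside.
- tub: Bystander: loose white closed tub 90 x 70 x 60 mm. Origin at the centre of its underside.
There are look-alikes about, which are no part of the job. What is shaped like the narrow_block but green or pink is not meant.

How it is judged:
By the outcome, as a careful person would: the job done as asked, in the order asked, and still so for the second after the job is handed in, with the robot touching nothing.
It also fails if it takes over 72 s, if anything falls off the work surface, if the arm or the gripper's body presses on something with over 40 N, if the wrist force passes 120 N, or if a joint passes its speed limit or range.

## Working session

There is one attempt and no reset: what is moved stays moved. The work goes in short steps, Python scripts to look and compute and a tool call to move; the robot and the scene stay as the last step left them, time stands still between calls to the robot, and variables do not carry over. Pictures are saved under pics/ and viewed, about 8 in all and at most 12, crops included, and the job is handed in when it is done.

Besides the shell and the picture viewer there is one more tool, called as name(argument=value, ...), one argument or row to a line, values as JSON. play_rows: Moves the arm, as the interface text tells. Its arguments: {"type":"object","properties":{"commands":{"type":"array"},"gripper":{"type":"number"}},"required":["commands"]}

```bash
ls; mkdir -p pics; python3 - <<'E'
from rig import *
import cv2,numpy as np
ims=[]
for n in("side","top"):
    c=capture(n); np.savez(f"{n}0.npz",**c)
    cv2.imwrite(f"pics/{n}0.png",cv2.cvtColor(cv2.resize(c["frame"],(800,600)),cv2.COLOR_RGB2BGR))
    print(n,c["mtx"].round(1).tolist(),c["cam_to_world"].round(3).tolist())
s=read_state();print(s["time_s"],s["position"],np.round(s["tcp_rot"],3).tolist())
E
```

```text
pics
side [[435.5, 0.0, 247.1], [0.0, 435.5, 195.9], [0.0, 0.0, 1.0]] [[-0.983, -0.124, 0.135, 0.378], [-0.183, 0.629, -0.756, 0.798], [0.009, -0.768, -0.641, 0.852], [0.0, 0.0, 0.0, 1.0]]
top [[471.8, 0.0, 257.2], [0.0, 471.8, 192.5], [0.0, 0.0, 1.0]] [[-0.007, -0.992, 0.125, 0.307], [-1.0, 0.008, 0.007, -0.075], [-0.008, -0.125, -0.992, 1.713], [0.0, 0.0, 0.0, 1.0]]
0.1 [ 0.20645639 -0.58927255  0.24666977] [[0.33, -0.0, 0.944], [-0.944, 0.002, 0.33], [-0.002, -1.0, 0.0]]
```

View pics/top0.png

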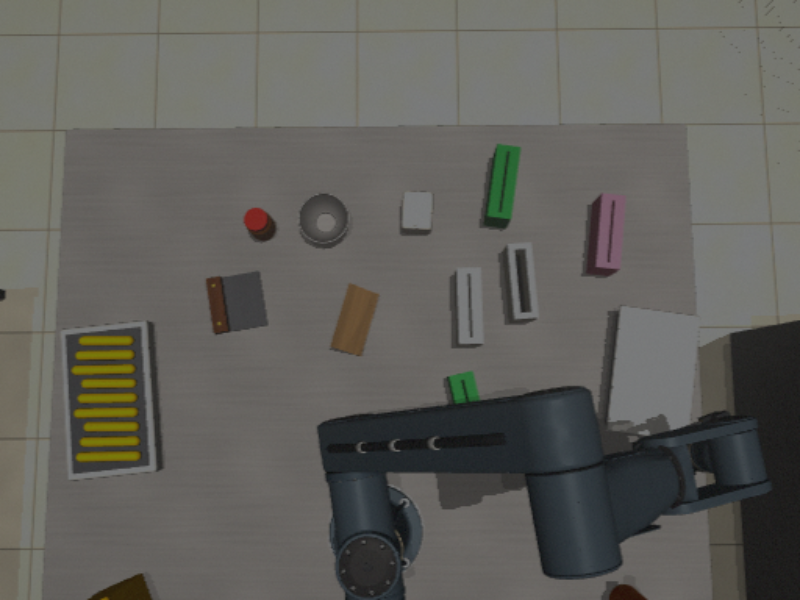

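View pics/side0.png

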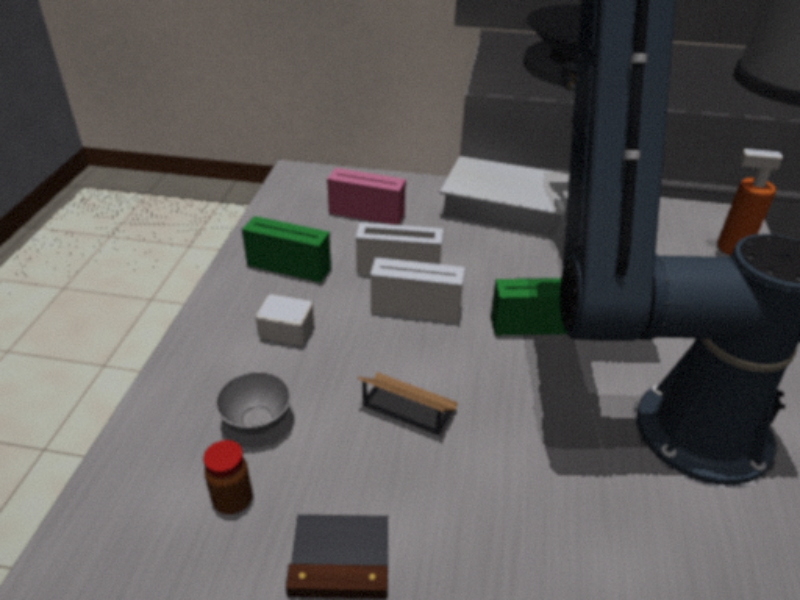

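The two views show these things (pixels in the 800x600 top view):

- **Scraper:** lies at about (237,303), with its handle at (217,305) on the left. The only other brown item is the rest.
- **Rest:** (355,320).
- **White blocks:** the narrow slot is in the block at (469,306) and the wide slot in the one at (521,282).
- **Look-alikes:** green blocks at (503,185) and (463,388), a pink block at (607,233), a white tray at (655,365), a white tub at (417,212), and a crate at (110,400).
- **Other bystanders:** bowl (324,219) and jar (259,223).

I choose the scraper at (237,303) and the block at (469,306).

```bash
cat > h.py <<'E'
import cv2,numpy as np
def cloud(c,T=None):
    K=c["mtx"];T=c["cam_to_world"] if T is None else T;d=c["depth"]
    v,u=np.indices(d.shape);P=np.stack([(u-K[0,2])/K[0,0]*d,(v-K[1,2])/K[1,1]*d,d],-1)
    W=P@T[:3,:3].T+T[:3,3];W[d==0]=np.nan;return W
def cast(c,uv,z):
    K=c["mtx"];T=c["cam_to_world"];r=np.array([(uv[0]-K[0,2])/K[0,0],(uv[1]-K[1,2])/K[1,1],1])@T[:3,:3].T
    return T[:3,3]+r*(z-T[2,3])/r[2]
def big(m):
    n,l,s,_=cv2.connectedComponentsWithStats(m.astype(np.uint8));return l==1+np.argmax(s[1:,4])
def rect(P):
    (c,wh,a)=cv2.minAreaRect((P*1000).astype(np.float32));b=cv2.boxPoints((c,wh,a))
    e=[b[1]-b[0],b[2]-b[1]];l=max(e,key=np.linalg.norm)
    return np.round(c,1),np.round(sorted(wh),1),round(np.degrees(np.arctan2(l[1],l[0]))%180,1)
E
python3 - <<'E'
from h import *
C={n:dict(np.load(f"{n}0.npz")) for n in("top","side")}
s=np.array([.64,.64])
for n,c in C.items():
    W=cloud(c);hsv=cv2.cvtColor(c["frame"],cv2.COLOR_RGB2HSV)
    rois={"top":dict(scr=(200,262,275,340),rest=(325,275,385,360),nar=(445,258,490,352),wide=(500,238,545,325)),
          "side":dict(scr=(280,505,400,600),rest=(350,365,465,435),nar=(365,255,470,325),wide=(350,220,448,280))}[n]
    for k,(a,b,e,f) in rois.items():
        M=np.zeros(W.shape[:2],bool);M[int(b*.64):int(f*.64),int(a*.64):int(e*.64)]=1
        H,S,V=[hsv[...,i].astype(int) for i in range(3)]
        if k=="scr":
            for nm,m in(("handle",M&(S>90)&(W[...,2]>.012)),("blade",M&(S<90)&(V<90))):
                m=big(m);Q=W[m];z=np.nanmedian(Q[:,2]);print(n,nm,m.sum(),"z",z.round(4),np.nanpercentile(Q[:,2],[5,95]).round(4),rect(Q[np.isfinite(Q).all(1)][:,:2]))
        elif k=="rest":
            m=big(M&(S>70)&(W[...,2]>.012));Q=W[m];Q=Q[np.isfinite(Q).all(1)];q=Q-Q.mean(0);u,sv,vt=np.linalg.svd(q,full_matrices=False)
            print(n,k,m.sum(),Q.min(0).round(3),Q.max(0).round(3),"mean",Q.mean(0).round(4),"normal",vt[2].round(3),"long",vt[0].round(3),rect(Q[:,:2]))
        else:
            m=big(M&(W[...,2]>.082)&(W[...,2]<.102));Q=W[m];print(n,k,m.sum(),"z",np.nanmedian(Q[:,2]).round(4),rect(Q[:,:2]))
            # slot: dark within hull
            hull=cv2.convexHull(np.argwhere(m)[:,::-1].astype(np.int32));mm=np.zeros(m.shape,np.uint8);cv2.fillConvexPoly(mm,hull,1);mm=cv2.erode(mm,np.ones((5,5)))>0
            t=(V<np.median(V[m])*.8)&mm
            if t.sum()>5:
                t=big(t);uv=np.argwhere(t)[:,::-1];P=np.array([cast(c,x,.092)[:2] for x in uv]);print("   slot",t.sum(),P.mean(0).round(4),rect(P))
E
python3 - <<'E'
import cv2
im=cv2.imread('pics/top0.png');
from numpy import load
f=load('top0.npz')["frame"][:,:,::-1]
cv2.imwrite('pics/crop1.png',cv2.resize(cv2.convertScaleAbs(f[145:235,120:360],alpha=1.6),(800,300),interpolation=cv2.INTER_CUBIC))
E
```

```text
top handle 322 z 0.0269 [0.0203 0.0325] (array([515.3, 365. ]), array([ 34. , 129.3]), np.float32(10.0))
top blade 946 z 0.0041 [-0.003   0.0125] (array([524.6, 325.2]), array([130.1, 137.7]), np.float32(10.2))
top rest 840 [ 0.396 -0.008  0.012] [0.555 0.096 0.08 ] mean [0.4765 0.0457 0.0406] normal [ 0.191  0.64  -0.744] long [-0.956  0.292  0.005] (array([476.2,  43.9]), array([ 69.2, 150.7]), np.float32(163.7))
top nar 709 z 0.092 (array([ 500.9, -213.7]), array([ 54.5, 170.5]), np.float32(0.9))
   slot 81 [ 0.5007 -0.2128] (array([ 501.4, -212.9]), array([  6.8, 139.5]), np.float32(1.0))
top wide 514 z 0.0917 (array([ 555.7, -331.7]), array([ 55.7, 170.8]), np.float32(3.5))
   slot 291 [ 0.5556 -0.3315] (array([ 556.1, -331.3]), array([ 24.6, 141.6]), np.float32(3.8))
side handle 1169 z 0.0264 [0.0158 0.029 ] (array([514.6, 368.3]), array([ 34.5, 126.7]), np.float32(9.4))
side blade 1883 z 0.0041 [0.0017 0.0069] (array([525.7, 309.1]), array([ 89.8, 127.3]), np.float32(10.0))
side rest 466 [ 0.397 -0.005  0.012] [0.553 0.1   0.072] mean [0.4691 0.0427 0.0375] normal [ 0.187  0.617 -0.764] long [-0.927  0.369  0.071] (array([475.5,  47. ]), array([ 69.1, 151.3]), np.float32(163.7))
side nar 823 z 0.0924 (array([ 499.1, -212.6]), array([ 63. , 169.9]), np.float32(0.3))
   slot 58 [ 0.5047 -0.1824] (array([ 504.8, -182.3]), array([  5.7, 132.9]), np.float32(0.8))
side wide 642 z 0.0915 (array([ 553.6, -329.4]), array([ 63.9, 169.9]), np.float32(3.4))
   slot 150 [ 0.5551 -0.331 ] (array([ 554.7, -331. ]), array([ 19.2, 136.5]), np.float32(4.0))
```

View pics/crop1.png

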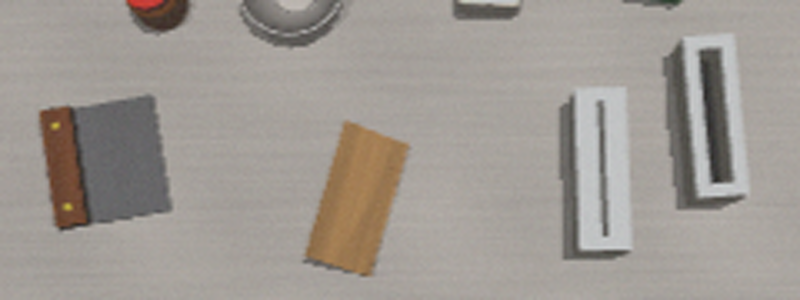

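```bash
cat > k.py <<'E'
import numpy as np
from scipy.spatial.transform import Rotation as Ro
from scipy.optimize import least_squares
B=np.array([[-1,0,0],[0,0,1],[0,1,0.]]).T
r=lambda ax,a:Ro.from_euler(ax,a,degrees=True).as_matrix()
# params h,lat,a2,a3,o3,d6,a1
P0=np.array([.3,.111,.45,.4,0,.2,0])
def fk(q,p=P0):
    h,lat,a2,a3,o3,d6,a1=p
    A=r('z',q[0]);R2=A@r('y',q[1]);R3=A@r('y',q[1]+q[2])
    R=R3@B@r('y',q[3])@r('z',q[4])@r('y',q[5])
    return A@[a1,lat,h]+R2@[0,0,a2]+R3@[o3,0,a3]+R[:,1]*d6,R
lo=np.array([-176.69,-43.24,12.49,-82,0,-163.58]);hi=np.array([176.69,126.21,139.97,262,151.66,163.58])
def ik(pos,R,q0,p=P0):
    f=lambda q:np.r_[(fk(q,p)[0]-pos)*5,(fk(q,p)[1]-R).ravel()]
    s=least_squares(f,np.clip(q0,lo+.1,hi-.1),bounds=(lo,hi),x_scale=50.);return s.x,np.abs(s.fun).max()
un=lambda v:np.array(v,float)/np.linalg.norm(v)
def frame(x,y):return np.stack([x,y,np.cross(x,y)],1)
az=lambda d:np.array([np.cos(np.radians(d)),np.sin(np.radians(d)),0.])
Z=np.array([0,0,1.])
E
python3 - <<'E'
from h import *
from k import *
C={n:dict(np.load(f"{n}0.npz")) for n in("top","side")}
print("fk start",fk([-80.93,30.224,82.088,0,67.689,-10.227]))
rx=az(73.7);ry=np.cross(Z,rx)
for n,c in C.items():
    W=cloud(c).reshape(-1,3);H=W-[.476,.0455,0];a=H@rx;b=H@ry
    k=(abs(b)<.065)&(a>-.02)&(a<.03)&(W[:,2]>.012)&(W[:,2]<.075)
    for _ in range(3):
        co=np.polyfit(a[k],W[k,2],1);k=k&(abs(np.polyval(co,a)-W[:,2])<.006)
    print(n,"plate z=slope*a+c",co,k.sum(),"std",np.std(np.polyval(co,a[k])-W[k,2]))
    m=(abs(b)<.07)&(W[:,2]>.008)&(abs(a)<.05)
    for lo_ in np.arange(-.05,.05,.005):
        kk=m&(a>=lo_)&(a<lo_+.005)
        if kk.any():print("  ",round(lo_+.0025,4),kk.sum(),np.percentile(W[kk,2],[10,50,90]).round(4))
# wrist feasibility
qs=np.array([-80.93,30.224,82.088,0,67.689,-10.227])
for sg in(1,-1):
  for d6 in(.15,.25):
    p=P0.copy();p[5]=d6
    # fit h,a2 roughly to start
    p=least_squares(lambda x:fk(qs,np.r_[x[0],.111,x[1],x[1],0,d6,0])[0]-[.207,-.59,.248],[.3,.4]).x;p=np.r_[p[0],.111,p[1],p[1],0,d6,0]
    q1,e1=ik([.515,.366,.1],frame(sg*az(100),-Z),[35,40,90,0,60,-65 if sg>0 else 115],p)
    ox=un(rx+Z);oz=un(Z-rx);seat=np.array([.49,.115,.097])
    q2,e2=ik(seat+.02*oz,frame(sg*ox,-oz),q1,p)
    print(sg,d6,p.round(3),q1.round(),round(e1,3),q2.round(),round(e2,3))
    for s2 in(1,-1):
        q3,e3=min((ik(seat+.02*ox,frame(s2*oz,-ox),q0,p) for q0 in(q2,[20,40,90,-40,85,90],[20,40,90,-40,85,-90],[20,40,90,40,85,90],[20,40,90,40,85,-90])),key=lambda t:t[1])
        q4,e4=min((ik(np.array([.5,-.21,.2]),frame(s2*az(91),-Z) if 0 else frame(-s2*az(90.9),-Z),q0,p) for q0 in(q3,[-20,40,90,0,60,90],[-20,40,90,0,60,-90])),key=lambda t:t[1])
        print("   g2",s2,q3.round(),round(e3,3),q4.round(),round(e4,3))
E
```

```text
fk start (array([ 0.2036561 , -0.57161308,  0.33696884]), array([[ 3.30464975e-01, -2.75135513e-06,  9.43818256e-01],
       [-9.43818256e-01,  1.72350650e-05,  3.30464975e-01],
       [-1.71759955e-05, -1.00000000e+00,  3.09880611e-06]]))
top plate z=slope*a+c [0.99457583 0.03835319] 471 std 0.0029480946876773617
   -0.0425 2 [0.0094 0.01   0.0106]
   -0.0375 12 [0.0182 0.022  0.0279]
   -0.0325 54 [0.0164 0.0224 0.0269]
   -0.0275 49 [0.013  0.0177 0.0227]
   -0.0225 52 [0.0125 0.0179 0.0219]
   -0.0175 56 [0.016  0.0197 0.0268]
   -0.0125 60 [0.0198 0.0261 0.0315]
   -0.0075 64 [0.0252 0.0327 0.0374]
   -0.0025 60 [0.0304 0.0364 0.0417]
   0.0025 56 [0.0365 0.0413 0.0459]
   0.0075 63 [0.041  0.0453 0.0509]
   0.0125 61 [0.0466 0.0511 0.0566]
   0.0175 63 [0.0507 0.0566 0.0616]
   0.0225 64 [0.0561 0.0616 0.0664]
   0.0275 63 [0.061  0.0655 0.072 ]
   0.0325 33 [0.0638 0.0677 0.0728]
   0.0475 2 [0.0084 0.0092 0.01  ]
side plate z=slope*a+c [0.86077942 0.03865709] 65 std 0.0013872438769604878
   -0.0375 5 [0.019  0.0209 0.0213]
   -0.0325 84 [0.0182 0.0213 0.0239]
   -0.0275 141 [
[... 968 characters left out ...]
.  23. 100.   0.  57.  55.] 0.0
   g2 -1 [ 18.  45.  90. -37.  78. -36.] 0.0 [ -35.   23.  100.    0.   57. -125.] 0.0
-1 0.15 [0.189 0.111 0.431 0.431 0.    0.15  0.   ] [ 25.  41.  87.  -0.  52. 105.] 0.0 [-14.  27. 118.  62.  53.  45.] 0.0
   g2 1 [ 13.  38.  99. -40.  74. 141.] 0.0 [-35.  23. 100.   0.  57.  55.] 0.0
   g2 -1 [ 13.  38.  99. -40.  74. -39.] 0.0 [ -35.   23.  100.   -0.   57. -125.] 0.0
-1 0.25 [0.289 0.111 0.431 0.431 0.    0.25  0.   ] [ 25.  41.  87.  -0.  52. 105.] 0.0 [-23.  30. 120.  59.  55.  37.] 0.0
   g2 1 [ 18.  45.  90. -37.  78. 144.] 0.0 [-35.  23. 100.   0.  57.  55.] 0.0
   g2 -1 [ 18.  45.  90. -37.  78. -36.] 0.0 [ -35.   23.  100.    0.   57. -125.] 0.0
```

The crop confirms the choice. The handle has brass pins and is on the left. The narrow slot is at crop (603,165) and the wide one at (712,115). Now I'll move above the scraper.

play_rows(
  commands=[
    [[0.037,0.049,0],[0,0,-0.02]],
    [[0.073,0.098,0],[0,0,-0.04]],
    [[0.11,0.146,0],[0,0,-0.06]],
    [[0.147,0.195,0],[0,0,-0.08]],
    [[0.183,0.244,0],[0,0,-0.1]],
    [[0.22,0.293,0],[0,0,-0.12]],
    [[0.257,0.341,0],[0,0,-0.14]],
    [[0.293,0.39,0],[0,0,-0.162]],
  ],
  gripper=0.087,
)

```text
time_s: 1.1
position: [0.5005, -0.1981, 0.2473]
tcp_rot: [[0.173, -0.0, 0.985], [-0.985, 0.0, 0.173], [-0.0, -1.0, -0.0]]
force: [0.8, -0.8, -0.3]
opening: 0.999
```

play_rows(
  commands=[
    [[0.002,0.057,0],[0,0,0]],
    [[0.003,0.113,0],[0,0,0]],
    [[0.005,0.17,0],[0,0,0]],
    [[0.006,0.226,0],[0,0,0]],
    [[0.008,0.283,0],[0,0,0]],
    [[0.009,0.34,-0.01],[0,0,0]],
    [[0.011,0.396,-0.03],[0,0,0]],
    [[0.012,0.453,-0.05],[0,0,0]],
    [[0.014,0.509,-0.07],[0,0,0]],
    [[0.015,0.566,-0.09],[0,0,0]],
  ],
)

```text
time_s: 2.35
position: [0.5143, 0.3679, 0.1565]
tcp_rot: [[0.174, -0.0, 0.985], [-0.985, -0.0, 0.174], [0.0, -1.0, -0.0]]
force: [1.5, -0.4, -0.4]
opening: 0.996
```

```bash
python3 - <<'E'
from rig import *
from h import *
import json
s=read_state();print(s["time_s"],s["position"],np.round(s["joint_positions"],1),np.round(s["tcp_rot"],3).tolist(),s["opening"],s["force"])
c=capture("wrist");np.savez("w1.npz",p=s["position"],R=s["tcp_rot"],**c)
print(c["mtx"],c["hand_eye"].round(3).tolist())
cv2.imwrite("pics/w1.png",cv2.resize(c["frame"],(800,600))[:,:,::-1])
E
```

```text
2.35 [0.51430204 0.36788134 0.15646135] [ 25.5  37.   85.5  -0.   57.5 105.5] [[0.174, -0.0, 0.985], [-0.985, -0.0, 0.174], [0.0, -1.0, -0.0]] 0.9958457943809967 [ 1.45947125 -0.37453184 -0.37739553]
[[297.31863964   0.         257.53983597]
 [  0.         297.31863964 184.5092543 ]
 [  0.           0.           1.        ]] [[1.0, 0.0, -0.0, 0.0], [0.001, -0.288, 0.958, -0.138], [0.0, -0.958, -0.288, 0.08], [0.0, 0.0, 0.0, 1.0]]
```

View pics/w1.png

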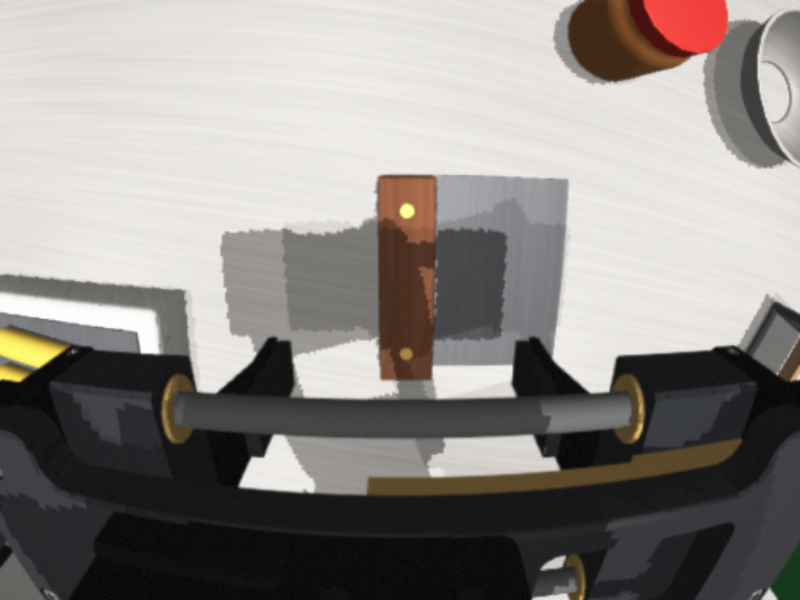

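The wrist view agrees: the handle is centred between the open fingers at (406,277) and the blade is to the right. Next I'll locate the handle by fisheye rays as a check.

```bash
cat >> h.py <<'E'
def wcloud(c,p,R):
    K=c["mtx"];X=c["hand_eye"];d=c["depth"];v,u=np.indices(d.shape)
    a=(u-K[0,2])/K[0,0];b=(v-K[1,2])/K[1,1];th=np.hypot(a,b)+1e-9;t=np.tan(np.minimum(th,1.4))/th
    D=np.stack([a*t,b*t,np.ones_like(a)],-1)   # per unit depth
    D=D@X[:3,:3].T@R.T;o=R@X[:3,3]+p
    W=o+D*d[...,None];W[d==0]=np.nan;return W,o,D
def onz(o,D,z):return o+D*((z-o[2])/D[...,2])[...,None]
E
python3 - <<'E'
from h import *
c=dict(np.load("w1.npz"));W,o,D=wcloud(c,c["p"],c["R"])
hsv=cv2.cvtColor(c["frame"],cv2.COLOR_RGB2HSV).astype(int)
m=np.zeros(W.shape[:2],bool);m[105:250,235:285]=1
m=big(m&(hsv[...,1]>110)&(W[...,2]>.01))
print(m.sum(),np.nanpercentile(W[m][:,2],[5,50,95]))
P=onz(o,D,.026)[m][:,:2];print("handle",rect(P),"depthbased",rect(W[m][:,:2]))
b=np.zeros(W.shape[:2],bool);b[105:250,275:370]=1
b=big(b&(W[...,2]<.03)&(hsv[...,2]<185)&(hsv[...,1]<70));print("blade z",np.nanmedian(W[b][:,2]),rect(W[b][:,:2]))
E
```

```text
4359 [0.02543084 0.02651548 0.02765098]
handle (array([517.2, 365.9]), array([ 32.9, 127.9]), np.float32(10.0)) depthbased (array([517. , 365.8]), array([ 32.9, 128.3]), np.float32(9.9))
blade z 0.003520943292784795 (array([517.2, 304.3]), array([ 91.4, 150.4]), np.float32(10.5))
```

Handle at (0.516, 0.366), top at 26 mm and yaw 10°; three views agree. I'll descend until the tips are about 6 mm above the worktop.

play_rows(
  commands=[
    [[0.002,-0.002,-0.025],[0,0,0]],
    [[0.002,-0.002,-0.05],[0,0,0]],
    [[0.002,-0.002,-0.075],[0,0,0]],
    [[0.002,-0.002,-0.095],[0,0,0]],
    [[0.002,-0.002,-0.11],[0,0,0]],
    [[0.002,-0.002,-0.12],[0,0,0]],
    [[0.002,-0.002,-0.125],[0,0,0]],
    [[0.002,-0.002,-0.125],[0,0,0]],
  ],
)

```text
time_s: 3.4
position: [0.5167, 0.3642, 0.0326]
tcp_rot: [[0.174, 0.0, 0.985], [-0.985, 0.0, 0.174], [-0.0, -1.0, 0.0]]
force: [-0.9, -0.6, -0.0]
opening: 0.998
```

play_rows(
  commands=[
    [[0,0,0],[0,0,0]],
    [[0,0,0],[0,0,0]],
    [[0,0,0],[0,0,0]],
    [[0,0,0],[0,0,0]],
    [[0,0,0],[0,0,0]],
    [[0,0,0],[0,0,0]],
    [[0,0,0],[0,0,0]],
    [[0,0,0],[0,0,0]],
  ],
  gripper=0.0,
)

```text
time_s: 4.4
position: [0.5165, 0.3644, 0.0325]
tcp_rot: [[0.174, 0.0, 0.985], [-0.985, 0.0, 0.174], [-0.0, -1.0, 0.0]]
force: [-0.8, 1.4, 0.2]
opening: 0.388
```

Opening is 33.8 mm, so the handle is gripped. I'll lift it and work out the seat approach.

play_rows(
  commands=[
    [[0,0,0.01],[0,0,0]],
    [[0,0,0.03],[0,0,0]],
    [[0,0,0.065],[0,0,0]],
    [[0,0,0.1],[0,0,0]],
    [[0,0,0.14],[0,0,0]],
    [[0,0,0.18],[0,0,0]],
    [[0,0,0.21],[0,0,0]],
    [[0,0,0.22],[0,0,0]],
    [[0,0,0.22],[0,0,0]],
  ],
)

```text
time_s: 5.52
position: [0.5164, 0.364, 0.2532]
tcp_rot: [[0.174, 0.001, 0.985], [-0.985, 0.0, 0.174], [-0.0, -1.0, 0.001]]
force: [-0.2, -0.6, -3.8]
opening: 0.385
```

```bash
python3 - <<'E'
from rig import *
from h import *
from k import *
s=read_state();p=np.array(s["position"]);R=np.array(s["tcp_rot"])
print(s["time_s"],p,s["force"],s["opening"],np.round(s["joint_positions"],1))
c=capture("wrist");cs=capture("side")
cv2.imwrite("pics/held1.png",np.hstack([cv2.resize(c["frame"],(400,300)),cv2.resize(cs["frame"],(400,300))])[:,:,::-1])
rx=az(73.7);ox=un(rx+Z);oz=un(Z-rx);seat=np.array([.4872,.0837,.097])
T=seat+.0195*oz;R1=frame(-ox,-oz)
print("seatTCP",T,"pre",T+.05*oz+.012*ox,"shift",T+.05*oz+.012*ox-p,"rotvec",Ro.from_matrix(R1@R.T).as_rotvec(),"ox",ox,"oz",oz)
# handle in tool frame
W,o,D=wcloud(c,p,R);hsv=cv2.cvtColor(c["frame"],cv2.COLOR_RGB2HSV).astype(int)
L=(W-p)@R
m=(hsv[...,1]>110)&(hsv[...,0]<20)&(abs(L[...,0])<.03)&(abs(L[...,2])<.08)&(abs(L[...,1])<.05)
if m.any():
    m=big(m);Q=L[m];print("tool-frame handle min/max",np.nanpercentile(Q,[1,50,99],axis=0).round(4))
g=(abs(L[...,2])<.075)&(L[...,0]>.025)&(L[...,0]<.1)&(L[...,1]>.02)&(L[...,1]<.06)
Q=L[g];A=np.c_[Q[:,0],Q[:,2],np.ones(len(Q))];print("blade plane y=ax+bz+c",np.linalg.lstsq(A,Q[:,1],rcond=None)[0].round(4),len(Q),np.percentile(Q,[1,99],axis=0).round(4))
E
```

```text
5.525 [0.51636446 0.36398585 0.25323259] [-0.19930104 -0.62325008 -3.78088866] 0.38470948674302863 [ 25.1  30.4  80.7   0.   68.8 105. ]
seatTCP [0.48333    0.07046565 0.11078858] pre [0.47578847 0.04467562 0.1546292 ] shift [-0.04057598 -0.31931022 -0.09860338] rotvec [ 0.79063774 -0.042558   -0.43485741] ox [0.19846133 0.67868483 0.70710678] oz [-0.19846133 -0.67868483  0.70710678]
tool-frame handle min/max [[-0.0158  0.0046 -0.0027]
 [ 0.0004  0.006   0.0344]
 [ 0.0164  0.0163  0.0651]]
blade plane y=ax+bz+c [ 0.0014 -0.0013  0.029 ] 11608 [[ 0.0257  0.0276 -0.0067]
 [ 0.0991  0.0304  0.0647]]
```

View pics/held1.png

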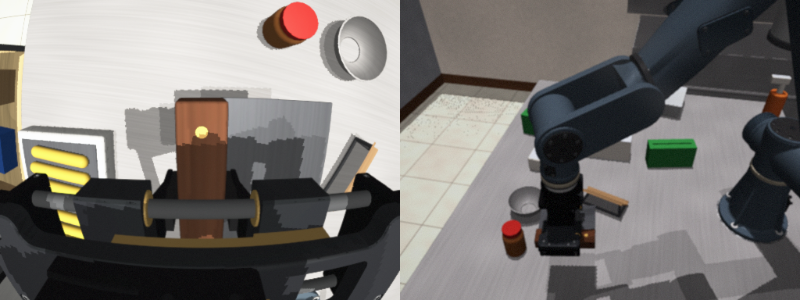

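The wrist view shows the scraper held squarely with its blade parallel to the jaws (fitted slope 0.001). The side view shows nothing in the way. Moving to the pre-seat pose.

play_rows(
  commands=[
    [[-0.004,-0.032,0],[0.079,-0.004,-0.043]],
    [[-0.008,-0.064,0],[0.158,-0.009,-0.087]],
    [[-0.012,-0.096,0],[0.237,-0.013,-0.13]],
    [[-0.016,-0.128,0],[0.316,-0.017,-0.174]],
    [[-0.02,-0.16,-0.01],[0.395,-0.021,-0.217]],
    [[-0.024,-0.192,-0.025],[0.474,-0.026,-0.261]],
    [[-0.028,-0.224,-0.04],[0.553,-0.03,-0.304]],
    [[-0.032,-0.256,-0.06],[0.633,-0.034,-0.348]],
    [[-0.037,-0.288,-0.08],[0.712,-0.038,-0.391]],
    [[-0.041,-0.319,-0.099],[0.791,-0.043,-0.435]],
  ],
)

```text
time_s: 6.88
position: [0.4752, 0.0435, 0.1519]
tcp_rot: [[-0.2, 0.199, 0.96], [-0.678, 0.679, -0.282], [-0.707, -0.707, -0.001]]
force: [-0.3, -0.4, -3.5]
opening: 0.388
```

play_rows(
  commands=[
    [[0,0,0],[0,0,0]],
    [[0,0,0],[0,0,0]],
  ],
)

```text
time_s: 7.12
position: [0.4752, 0.0452, 0.153]
tcp_rot: [[-0.199, 0.197, 0.96], [-0.679, 0.679, -0.28], [-0.707, -0.707, -0.002]]
force: [-0.5, 0.4, -4.4]
opening: 0.388
```

```bash
cat > st.py <<'E'
from rig import *
from h import *
from k import *
rx=az(73.7);ox=un(rx+Z);oz=un(Z-rx);ry=np.cross(Z,rx);seat=np.array([.4872,.0837,.097])
def st():
    s=read_state();p=np.array(s["position"]);R=np.array(s["tcp_rot"])
    print("t",s["time_s"],p.round(4),"F",np.round(s["force"],1),"M",np.round(s["moment"],2),"op",round(s["opening"]*87,1),"q",np.round(s["joint_positions"],1));return s,p,R
E
python3 - <<'E'
from st import *
s,p,R=st()
R1=frame(-ox,-oz);T=seat+.0195*oz
print("roterr",Ro.from_matrix(R1@R.T).as_rotvec().round(4),"along ox,oz,ry:",[((p-T)@a).round(4) for a in(ox,oz,ry)])
# blade edge & plate from depth, in rest frame
for n in("side","top"):
    c=capture(n);np.savez(n+"2.npz",**c)
    cv2.imwrite(f"pics/{n}2.png",c["frame"][:,:,::-1])
im=np.hstack([cv2.resize(cv2.imread(f"pics/{n}2.png"),(400,300)) for n in("side","top")])
cv2.imwrite("pics/pre.png",im)
E
```

```text
t 7.125 [0.4752 0.0452 0.153 ] F [-0.5  0.4 -4.4] M [-0.74  0.24 -0.03] op 33.8 q [-33.5  35.9 115.8  52.3  58.5  32.2]
roterr [-0.0003 -0.0019 -0.0006] along ox,oz,ry: [np.float64(0.011), np.float64(0.0486), np.float64(0.0007)]
```

View pics/pre.png

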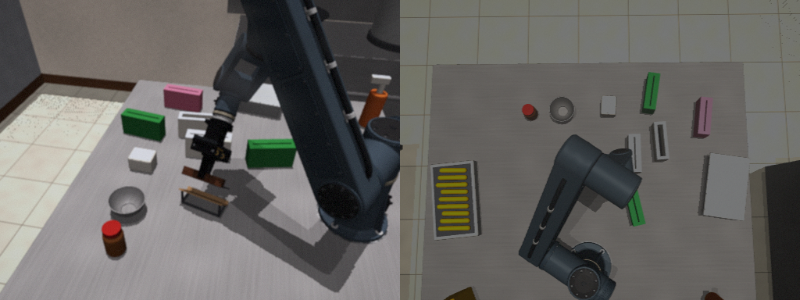

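The side view shows the scraper tilted over the rest at about (205,180), parallel to the plate, and the bystanders untouched. Next I'll lower it square to the plate.

play_rows(
  commands=[
    [[0.0016,0.0054,-0.0057],[0,0,0]],
    [[0.0032,0.0109,-0.0113],[0,0,0]],
    [[0.0048,0.0163,-0.017],[0,0,0]],
    [[0.006,0.0204,-0.0212],[0,0,0]],
    [[0.0071,0.0244,-0.0255],[0,0,0]],
    [[0.0079,0.0272,-0.0283],[0,0,0]],
    [[0.0087,0.0299,-0.0311],[0,0,0]],
    [[0.0087,0.0299,-0.0311],[0,0,0]],
  ],
)

```text
time_s: 8.22
position: [0.4842, 0.0752, 0.1223]
tcp_rot: [[-0.198, 0.198, 0.96], [-0.679, 0.679, -0.28], [-0.707, -0.707, -0.001]]
force: [0.5, 0.8, -4.2]
opening: 0.389
```

```bash
python3 - <<'E'
from st import *
s,p,R=st();T=seat+.0195*oz
print("along ox,oz,ry:",[((p-T)@a).round(4) for a in(ox,oz,ry)], "F ox oz", [round(float(np.dot(s["force"],a)),1) for a in (ox,oz,ry)])
c=capture("wrist");np.savez("w3.npz",p=p,R=R,**c);cs=capture("side")
a=cv2.resize(c["frame"],(512,384));b=cv2.resize(cs["frame"][180:280,210:320],(422,384),interpolation=cv2.INTER_CUBIC)
cv2.imwrite("pics/seat1.png",cv2.resize(np.hstack([a,b]),(800,330))[:,:,::-1])
W,o,D=wcloud(c,p,R);H=W-T
# points in seat frame relative to grip: u along ox, n along oz
G=W-seat;u=G@ox;n=G@oz;b=G@ry
k=(abs(b)>.0)&(abs(b)<.09)&(u<0.03)&(u>-.13)&(abs(n)<.04)
for lo_ in np.arange(-.13,.03,.01):
    for nm,bb in(("mid",abs(b)<.06),("out",(abs(b)>.068)&(abs(b)<.075))):
        q=k&bb&(u>=lo_)&(u<lo_+.01)
        if q.sum()>3:print(nm,round(lo_+.005,3),q.sum(),np.percentile(n[q],[10,50,90]).round(4))
E
```

```text
t 8.225 [0.4842 0.0752 0.1223] F [ 0.5  0.8 -4.2] M [-0.67  0.25  0.  ] op 33.8 q [-29.5  39.9 116.4  57.9  54.4  28.7]
along ox,oz,ry: [np.float64(0.0115), np.float64(0.0048), np.float64(0.0005)] F ox oz [-2.3, -3.6, -0.2]
mid -0.125 2265 [-0.0154 -0.0113 -0.0072]
out -0.125 270 [-0.0153 -0.0111 -0.0074]
mid -0.115 164 [-0.017  -0.0162 -0.0152]
out -0.115 10 [-0.0168 -0.0156 -0.015 ]
mid -0.105 2006 [-0.0132 -0.0061 -0.0008]
out -0.105 209 [-0.0129 -0.0062 -0.0006]
mid -0.095 607 [-0.0133 -0.0057 -0.0045]
out -0.095 134 [-0.0136 -0.0127 -0.0119]
mid -0.085 1198 [-0.0058 -0.005  -0.0042]
out -0.085 139 [-0.0135 -0.0128 -0.0118]
mid -0.075 1233 [-0.0057 -0.005  -0.0041]
out -0.075 151 [-0.0137 -0.0128 -0.0118]
mid -0.065 1299 [-0.0058 -0.005  -0.0042]
out -0.065 154 [-0.0136 -0.0128 -0.0119]
mid -0.055 1379 [-0.0057 -0.005  -0.0042]
out -0.055 170 [-0.0136 -0.0127 -0.0117]
mid -0.045 1442 [-0.0057 -0.0049 -0.0041]
out -0.045 176 [-0.0136 -0.0127 -0.012 ]
mid -0.035 1504 [-0.0057 -0.0049 -0.0041]
out -0.035 190 [-0.0135 -0.0127 -0.0119]
mid -0.025 1719 [-0.0057 -0.0049 -0.0041]
out -0.025 92 [-0.0145 -0.0128 -0.0118]
mid -0.015 1931 [-0.0056 -0.0048  0.0227]
mid -0.005 2105 [-0.0049  0.0178  0.0237]
mid 0.005 2688 [0.0174 0.0182 0.0189]
mid 0.015 2655 [0.0174 0.0181 0.0189]
mid 0.025 2490 [0.0172 0.0181 0.019 ]
```

View pics/seat1.png

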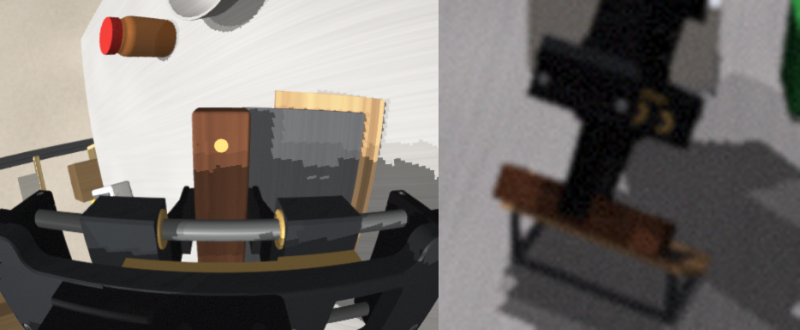

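The wrist view shows the plate parallel to the blade. The blade back is 4.8 mm above the plate, the lip face is about 11 mm below the edge, and the plate shows past the blade at (380,180). Next I'll close most of the gap, then slide the edge down to the lip.

play_rows(
  commands=[
    [[0.0007,0.0024,-0.0025],[0,0,0]],
    [[-0.0001,-0.0003,-0.0053],[0,0,0]],
    [[-0.0007,-0.0024,-0.0074],[0,0,0]],
    [[-0.0011,-0.0037,-0.0089],[0,0,0]],
    [[-0.0013,-0.0044,-0.0096],[0,0,0]],
    [[-0.0013,-0.0044,-0.0096],[0,0,0]],
  ],
)

```text
time_s: 9.07
position: [0.483, 0.0706, 0.1128]
tcp_rot: [[-0.199, 0.198, 0.96], [-0.678, 0.679, -0.28], [-0.707, -0.707, -0.0]]
force: [-0.1, -0.6, -3.6]
opening: 0.389
```

```bash
cat > chk.py <<'E'
from st import *
s,p,R=st();T=seat+.0195*oz
print("along ox,oz,ry:",[((p-T)@a).round(4) for a in(ox,oz,ry)], "F ox oz", [round(float(np.dot(s["force"],a)),1) for a in (ox,oz,ry)])
c=capture("wrist")
W,o,D=wcloud(c,p,R);G=W-seat;u=G@ox;n=G@oz;b=G@ry
q=(abs(b)<.055)&(u>-.085)&(u<-.03)&(abs(n)<.02);f=np.polyfit(u[q],n[q],1);print("blade front n",np.median(n[q]).round(4),"slope",f[0].round(4))
q=(b>.067)&(b<.075)&(u>-.09)&(u<-.03)&(abs(n)<.025);print("plate n",np.median(n[q]).round(4),q.sum())
E
python3 chk.py
```

```text
t 9.075 [0.483  0.0706 0.1128] F [-0.1 -0.6 -3.6] M [-0.72  0.27 -0.01] op 33.9 q [-30.1  41.2 116.6  58.3  53.8  27.1]
along ox,oz,ry: [np.float64(0.0014), np.float64(0.0014), np.float64(0.0004)] F ox oz [-2.9, -2.1, -0.1]
blade front n -0.0082 slope 0.0003
plate n nan 0
  return _methods._mean(a, axis=axis, dtype=dtype,
  ret = ret.dtype.type(ret / rcount)
```

play_rows(
  commands=[
    [[-0.0001,-0.0003,-0.0004],[0,0,0]],
    [[-0.0003,-0.0009,-0.001],[0,0,0]],
    [[-0.0001,-0.0003,-0.0017],[0,0,0]],
    [[0.0001,0.0002,-0.0022],[0,0,0]],
    [[0.0001,0.0002,-0.0022],[0,0,0]],
  ],
)

```text
time_s: 9.75
position: [0.4831, 0.0713, 0.1112]
tcp_rot: [[-0.198, 0.198, 0.96], [-0.677, 0.68, -0.28], [-0.708, -0.706, -0.0]]
force: [1.0, 1.9, 4.5]
opening: 0.388
```

```bash
python3 chk.py 2>/dev/null
```

```text
t 9.75 [0.4831 0.0713 0.1112] F [1.  1.9 4.5] M [ 0.14  0.02 -0.11] op 33.8 q [-30.1  41.4 116.6  58.5  53.8  26.8]
along ox,oz,ry: [np.float64(0.0009), np.float64(-0.0002), np.float64(0.0004)] F ox oz [4.7, 1.7, -0.4]
blade front n -0.0098 slope 0.0009
plate n nan 0
```

The scraper now bears on both the lip (+7.6 N change along the slope) and the plate (+3.8 N change), so it's seated. I'll release it and back out along its normal.

play_rows(
  commands=[
    [[0,0,0],[0,0,0]],
    [[0,0,0],[0,0,0]],
    [[0,0,0],[0,0,0]],
    [[0,0,0],[0,0,0]],
  ],
  gripper=0.07,
)

```text
time_s: 10.3
position: [0.483, 0.0707, 0.1105]
tcp_rot: [[-0.198, 0.198, 0.96], [-0.679, 0.679, -0.28], [-0.707, -0.707, -0.0]]
force: [-0.5, -0.1, -0.4]
opening: 0.745
```

play_rows(
  commands=[
    [[-0.001,-0.0034,0.0035],[0,0,0]],
    [[-0.004,-0.0136,0.0141],[0,0,0]],
    [[-0.0079,-0.0271,0.0283],[0,0,0]],
    [[-0.0119,-0.0407,0.0424],[0,0,0]],
    [[-0.0179,-0.0611,0.0636],[0,0,0]],
    [[-0.0238,-0.0814,0.0849],[0,0,0]],
    [[-0.0278,-0.095,0.099],[0,0,0]],
    [[-0.0278,-0.095,0.099],[0,0,0]],
  ],
)

```text
time_s: 11.3
position: [0.4557, -0.026, 0.2107]
tcp_rot: [[-0.198, 0.201, 0.959], [-0.68, 0.676, -0.283], [-0.706, -0.708, 0.003]]
force: [-0.8, 0.4, -0.3]
opening: 0.802
```

```bash
python3 - <<'E'
from st import *
s,p,R=st()
c=capture("wrist");np.savez("w4.npz",p=p,R=R,**c);cs=capture("side")
cv2.imwrite("pics/rel.png",np.hstack([cv2.resize(c["frame"],(400,300)),cv2.resize(cs["frame"][150:300,190:390],(400,300))])[:,:,::-1])
W,o,D=wcloud(c,p,R);G=W-seat;u=G@ox;n=G@oz;b=G@ry
hsv=cv2.cvtColor(c["frame"],cv2.COLOR_RGB2HSV).astype(int)
for nm,k in(("handle",(hsv[...,1]>110)&(abs(b)<.075)&(abs(u)<.03)&(n>.006)&(n<.03)),("blade",(abs(b)<.06)&(u>-.09)&(u<-.03)&(abs(n)<.03)),("plate",(abs(b)>.068)&(abs(b)<.075)&(u>-.09)&(u<-.035)&(abs(n)<.03))):
    k=big(k);print(nm,k.sum(),"n",np.median(n[k]).round(4),"u,b rect",rect(np.c_[u[k],b[k]]))
# g2 plan
R2=frame(oz,-ox);T2=seat+.015*ox
print("rotvec",Ro.from_matrix(R2@R.T).as_rotvec())
pp=np.array([ ]);D1=[]
E
```

```text
t 11.3 [ 0.4557 -0.026   0.2107] F [-0.8  0.4 -0.3] M [-0.33  0.14  0.02] op 69.8 q [-42.5  29.2 112.5  43.   68.6  36.5]
handle 3919 n 0.0131 u,b rect (array([ 1.4, -0.8]), array([ 32.6, 127.4]), np.float32(89.9))
blade 5530 n -0.0099 u,b rect (array([-60.,  -0.]), array([ 60., 120.]), np.float32(90.0))
plate 330 n -0.0128 u,b rect (array([-62.8, -71.5]), array([ 7. , 54.4]), np.float32(179.9))
rotvec [-1.50466655e+00  4.44079910e-01 -7.95062734e-04]
```

View pics/rel.png

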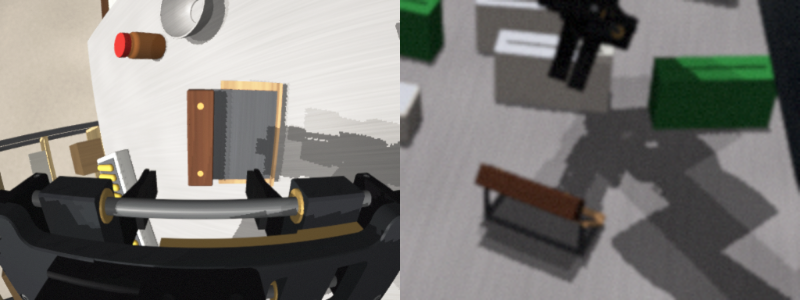

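The scraper rests flush: blade n = -9.9 mm, centre within 1.5 mm of the seat, and robot clear of it. The side crop shows it on the rest at (530,190). Next I'll swing over to grasp it front to back.

play_rows(
  commands=[
    [[0.003,0.012,0.01],[-0.08,0.025,0]],
    [[0.007,0.024,0.02],[-0.165,0.049,0]],
    [[0.01,0.037,0.03],[-0.25,0.074,0]],
    [[0.014,0.049,0.04],[-0.335,0.099,0]],
    [[0.017,0.061,0.045],[-0.42,0.124,0]],
    [[0.021,0.073,0.049],[-0.5,0.148,0]],
    [[0.024,0.086,0.049],[-0.585,0.173,0]],
    [[0.028,0.098,0.049],[-0.67,0.198,0]],
    [[0.031,0.11,0.049],[-0.752,0.222,0]],
  ],
)

```text
time_s: 12.52
position: [0.4853, 0.087, 0.2578]
tcp_rot: [[-0.28, -0.005, 0.96], [-0.96, -0.001, -0.28], [0.002, -1.0, -0.004]]
force: [-0.5, -0.3, -0.3]
opening: 0.805
```

play_rows(
  commands=[
    [[0.002,0.008,-0.005],[-0.08,0.025,0]],
    [[0.005,0.016,-0.012],[-0.165,0.049,0]],
    [[0.007,0.024,-0.021],[-0.25,0.074,0]],
    [[0.009,0.032,-0.032],[-0.335,0.099,0]],
    [[0.012,0.039,-0.044],[-0.42,0.124,0]],
    [[0.014,0.047,-0.056],[-0.5,0.148,0]],
    [[0.016,0.055,-0.068],[-0.585,0.173,0]],
    [[0.019,0.063,-0.079],[-0.67,0.198,0]],
    [[0.021,0.071,-0.089],[-0.752,0.222,0]],
    [[0.021,0.071,-0.089],[-0.752,0.222,0]],
  ],
)

```text
time_s: 13.78
position: [0.5058, 0.1581, 0.1668]
tcp_rot: [[-0.193, -0.204, 0.96], [-0.68, -0.677, -0.281], [0.707, -0.707, -0.008]]
force: [0.1, -0.5, -0.0]
opening: 0.801
```

```bash
cat > g2.py <<'E'
from st import *
s,p,R=st();R2=frame(oz,-ox);T2=seat+.0145*ox-.0008*ry
print("roterr",Ro.from_matrix(R2@R.T).as_rotvec().round(4),"to go",(T2-p).round(4),"along ox,oz,ry:",[((p-T2)@a).round(4) for a in(ox,oz,ry)])
E
python3 g2.py
```

```text
t 13.775 [0.5058 0.1581 0.1668] F [ 0.1 -0.5 -0. ] M [ 0.44 -0.06  0.01] op 69.7 q [ 22.1  44.4  83.1 -33.5  85.4 141.1]
roterr [-0.0025 -0.0077  0.0001] to go [-0.0149 -0.0648 -0.0595] along ox,oz,ry: [np.float64(0.089), np.float64(-0.0048), np.float64(0.0038)]
```

play_rows(
  commands=[
    [[-0.001,-0.008,-0.004],[-0.001,-0.004,0]],
    [[-0.003,-0.016,-0.012],[-0.0025,-0.0077,0]],
    [[-0.005,-0.025,-0.022],[-0.0025,-0.0077,0]],
    [[-0.007,-0.035,-0.032],[-0.0025,-0.0077,0]],
    [[-0.01,-0.046,-0.041],[-0.0025,-0.0077,0]],
    [[-0.011,-0.051,-0.0455],[-0.0025,-0.0077,0]],
    [[-0.011,-0.051,-0.0455],[-0.0025,-0.0077,0]],
  ],
)

```text
time_s: 14.65
position: [0.496, 0.1053, 0.1238]
tcp_rot: [[-0.204, -0.198, 0.959], [-0.678, -0.677, -0.284], [0.706, -0.709, 0.004]]
force: [1.2, -0.4, -0.0]
opening: 0.806
```

```bash
python3 g2.py
```

```text
t 14.65 [0.496  0.1053 0.1238] F [ 1.2 -0.4 -0. ] M [ 0.49 -0.03 -0.02] op 70.1 q [ 18.   46.   89.6 -36.8  76.8 143.9]
roterr [-0.0007  0.0047  0.0035] to go [-0.0052 -0.012  -0.0165] along ox,oz,ry: [np.float64(0.0209), np.float64(0.0025), np.float64(-0.0016)]
```

play_rows(
  commands=[
    [[-0.002,-0.004,-0.006],[0,0.003,0.002]],
    [[-0.004,-0.008,-0.011],[-0.0007,0.0047,0.0035]],
    [[-0.005,-0.011,-0.015],[-0.0007,0.0047,0.0035]],
    [[-0.005,-0.012,-0.0165],[-0.0007,0.0047,0.0035]],
    [[-0.005,-0.012,-0.0165],[-0.0007,0.0047,0.0035]],
    [[-0.005,-0.012,-0.0165],[-0.0007,0.0047,0.0035]],
  ],
)

```text
time_s: 15.4
position: [0.4914, 0.0939, 0.1077]
tcp_rot: [[-0.199, -0.197, 0.96], [-0.679, -0.679, -0.28], [0.707, -0.708, 0.001]]
force: [-0.4, 0.0, -0.1]
opening: 0.802
```

```bash
python3 g2.py
```

```text
t 15.4 [0.4914 0.0939 0.1077] F [-0.4  0.  -0.1] M [ 0.53 -0.09  0.01] op 69.7 q [ 17.1  47.1  91.2 -37.8  74.3 144.8]
roterr [-0.0004  0.0013 -0.0008] to go [-0.0006 -0.0006 -0.0005] along ox,oz,ry: [np.float64(0.0009), np.float64(-0.0002), np.float64(-0.0004)]
```

Aligned to within 1 mm. Closing.

play_rows(
  commands=[
    [[0,0,0],[0,0,0]],
    [[0,0,0],[0,0,0]],
    [[0,0,0],[0,0,0]],
    [[0,0,0],[0,0,0]],
    [[0,0,0],[0,0,0]],
    [[0,0,0],[0,0,0]],
    [[0,0,0],[0,0,0]],
  ],
  gripper=0.0,
)

```text
time_s: 16.27
position: [0.4913, 0.0938, 0.1077]
tcp_rot: [[-0.199, -0.197, 0.96], [-0.679, -0.679, -0.28], [0.707, -0.707, 0.001]]
force: [-0.4, -0.3, -0.2]
opening: 0.298
```

```bash
python3 g2.py
```

```text
t 16.275 [0.4913 0.0938 0.1077] F [-0.4 -0.3 -0.2] M [ 0.49 -0.15 -0.02] op 25.9 q [ 17.1  47.1  91.2 -37.8  74.3 144.8]
roterr [-0.0003  0.001  -0.0006] to go [-0.0004 -0.0005 -0.0004] along ox,oz,ry: [np.float64(0.0007), np.float64(-0.0002), np.float64(-0.0003)]
```

25.9 mm, so it's gripped across the thickness. I'll lift straight up, clear of plate and lip.

play_rows(
  commands=[
    [[0,0,0.005],[0,0,0]],
    [[0,0,0.02],[0,0,0]],
    [[0,0,0.045],[0,0,0]],
    [[0,0,0.075],[0,0,0]],
    [[0,0,0.105],[0,0,0]],
    [[0,0,0.13],[0,0,0]],
    [[0,0,0.14],[0,0,0]],
  ],
)

```text
time_s: 17.15
position: [0.4916, 0.0941, 0.2496]
tcp_rot: [[-0.201, -0.195, 0.96], [-0.68, -0.677, -0.28], [0.705, -0.709, 0.003]]
force: [0.0, 1.2, -4.4]
opening: 0.299
```

```bash
python3 - <<'E'
from st import *
s,p,R=st();R3=frame(-az(90.95),-Z);T3=np.array([.5005,-.2244,.25])
print((T3-p).round(4),Ro.from_matrix(R3@R.T).as_rotvec().round(4))
E
```

```text
t 17.15 [0.4916 0.0941 0.2496] F [ 0.   1.2 -4.4] M [ 1.   -0.27 -0.01] op 26.0 q [ 17.1  35.   87.6 -36.2  86.7 135.4]
[ 0.0089 -0.3185  0.0004] [ 0.7788 -0.1014  0.2863]
```

play_rows(
  commands=[
    [[0.001,-0.032,0.01],[0.078,-0.01,0.029]],
    [[0.002,-0.064,0.02],[0.156,-0.02,0.057]],
    [[0.003,-0.096,0.02],[0.234,-0.03,0.086]],
    [[0.004,-0.127,0.02],[0.312,-0.041,0.115]],
    [[0.004,-0.159,0.02],[0.389,-0.051,0.143]],
    [[0.005,-0.191,0.02],[0.467,-0.061,0.172]],
    [[0.006,-0.223,0.02],[0.545,-0.071,0.2]],
    [[0.007,-0.255,0.015],[0.623,-0.081,0.229]],
    [[0.008,-0.287,0.008],[0.701,-0.091,0.258]],
    [[0.009,-0.3185,0],[0.779,-0.101,0.286]],
  ],
)

```text
time_s: 18.4
position: [0.4988, -0.2251, 0.2471]
tcp_rot: [[0.02, -0.005, 1.0], [-1.0, 0.001, 0.02], [-0.001, -1.0, -0.005]]
force: [0.4, -0.0, -4.2]
opening: 0.3
```

play_rows(
  commands=[
    [[0,0,0],[0,0,0]],
    [[0,0,0],[0,0,0]],
    [[0,0,0],[0,0,0]],
  ],
)

```text
time_s: 18.77
position: [0.4998, -0.2231, 0.2475]
tcp_rot: [[0.02, -0.004, 1.0], [-1.0, -0.002, 0.02], [0.001, -1.0, -0.004]]
force: [-0.4, -0.9, -4.8]
opening: 0.297
```

```bash
python3 - <<'E'
from st import *
s,p,R=st();R3=frame(-az(90.95),-Z);T3=np.array([.5005,-.2244,.25])
print((T3-p).round(4),Ro.from_matrix(R3@R.T).as_rotvec().round(4))
c=capture("wrist");np.savez("w5.npz",p=p,R=R,**c);cs=capture("side");np.savez("s5.npz",**cs)
cv2.imwrite("pics/ins1.png",np.hstack([cv2.resize(c["frame"],(400,300)),cv2.resize(cs["frame"][110:230,190:350],(400,300),interpolation=cv2.INTER_CUBIC)])[:,:,::-1])
E
```

```text
t 18.775 [ 0.4998 -0.2231  0.2475] F [-0.4 -0.9 -4.8] M [-0.04  0.02  0.  ] op 25.8 q [-35.7  24.3  93.2  -0.2  62.6  53.3]
[ 0.0007 -0.0013  0.0025] [ 0.0015 -0.0038 -0.0035]
```

View pics/ins1.png

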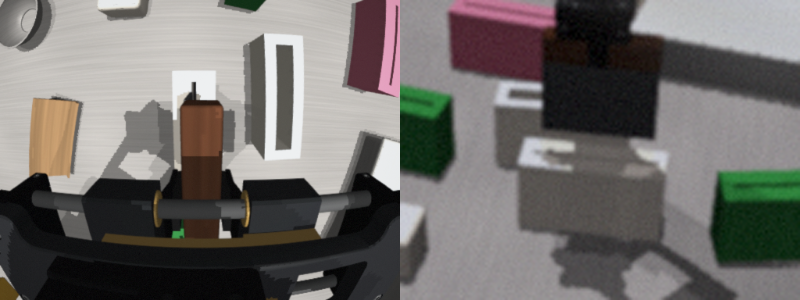

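The wrist view shows the far end of the narrow slot at (193,90), just beyond the handle. The side crop shows the blade hanging over the white narrow-slot block. Next I'll measure blade plane against slot.

```bash
python3 - <<'E'
from st import *
w=dict(np.load("w5.npz"));p,R=w["p"],w["R"];W,o,D=wcloud(w,p,R)
hsv=cv2.cvtColor(w["frame"],cv2.COLOR_RGB2HSV).astype(int);V=hsv[...,2]
Q=onz(o,D,.092)
# rows: slot profile
for v in range(100,134,3):
    u0,u1=222,280;row=V[v,u0:u1];k=np.where((row<120)&(abs(Q[v,u0:u1,1]+.213)<.02)&(hsv[v,u0:u1,1]<60))[0]
    if len(k):print(v,"x",Q[v,u0+k[0],0].round(4),"dark y",Q[v,u0+k,1].min().round(4),Q[v,u0+k,1].max().round(4),len(k),"V",np.median(row))
# block top in wrist depth
m=(abs(W[...,2]-.092)<.004)&(abs(W[...,0]-.5)<.1)&(abs(W[...,1]+.213)<.035);print("block top",m.sum(),np.nanmedian(W[m][:,2]).round(4),np.percentile(W[m],[1,99],axis=0).round(4))
L=(W-p)@R;h=(hsv[...,1]>110)&(hsv[...,0]<20)&(abs(L[...,0])<.025)&(abs(L[...,2])<.08)&(abs(L[...,1])<.04)
h=big(h);t=h&(abs(L[...,1]-np.nanpercentile(L[h][:,1],20))<.003)
print("handle top y(tool)",np.nanmedian(L[t][:,1]).round(4),"x",np.nanpercentile(L[t][:,0],[1,99]).round(4),"z",np.nanpercentile(L[t][:,2],[1,99]).round(4),"world y",np.percentile(W[t][:,1],[1,99]).round(4))
s=dict(np.load("s5.npz"));S=cloud(s)
k=(abs(S[...,0]-.5)<.07)&(abs(S[...,1]+.21)<.03)&(S[...,2]>.135)&(S[...,2]<.205)
q=S[k];A=np.c_[q[:,0]-.5,q[:,2]-.17,np.ones(len(q))];print("blade back: dy/dx,dy/dz,y",np.linalg.lstsq(A,q[:,1],rcond=None)[0].round(4),len(q))
k=(abs(S[...,0]-.5)<.08)&(abs(S[...,1]+.18)<.03)&(S[...,2]>.02)&(S[...,2]<.08)
q=S[k];A=np.c_[q[:,0]-.5,q[:,2]-.05,np.ones(len(q))];print("block left face: dy/dx,dy/dz,y",np.linalg.lstsq(A,q[:,1],rcond=None)[0].round(4),len(q))
k=(abs(S[...,1]+.21)<.03)&(abs(S[...,0]-.5)<.09)&(S[...,2]>.1)&(S[...,2]<.205)
q=S[k];print("blade x range",np.percentile(q[:,0],[1,99]).round(4),"zmin",np.percentile(q[:,2],1).round(4))
E
```

```text
106 x 0.571 dark y -0.2145 -0.2106 5 V 241.0
109 x 0.568 dark y -0.2145 -0.2106 5 V 241.0
112 x 0.5651 dark y -0.2146 -0.2107 5 V 241.0
115 x 0.5621 dark y -0.2146 -0.2107 5 V 241.0
118 x 0.5591 dark y -0.2147 -0.2078 8 V 241.0
121 x 0.5561 dark y -0.2147 -0.2059 10 V 228.5
124 x 0.5531 dark y -0.2148 -0.2029 13 V 214.0
127 x 0.5501 dark y -0.2158 -0.201 16 V 213.0
130 x 0.5471 dark y -0.2 -0.2 1 V 41.5
133 x 0.544 dark y -0.1981 -0.1981 1 V 42.0
block top 2695 0.0926 [[ 0.4575 -0.2386  0.091 ]
 [ 0.5868 -0.186   0.0942]]
handle top y(tool) -0.003 x [-0.0122  0.0124] z [0.0026 0.063 ] world y [-0.2349 -0.2102]
blade back: dy/dx,dy/dz,y [ 0.0184  0.0008 -0.2101] 966
block left face: dy/dx,dy/dz,y [ 0.0168  0.0059 -0.1865] 856
blade x range [0.4317 0.5591] zmin 0.1299
```

The slot centre at x=0.5 comes out at y = -0.2135 from the wrist and side views and -0.2129 from the top view. The blade mid-plane is at -0.2116 and the blade is 3 mm short in x. I'll correct that and lower the edge to just above the block.

play_rows(
  commands=[
    [[0.001,-0.001,-0.005],[0.0015,-0.0038,-0.0035]],
    [[0.003,-0.0018,-0.014],[0.0015,-0.0038,-0.0035]],
    [[0.003,-0.0018,-0.022],[0.0015,-0.0038,-0.0035]],
    [[0.003,-0.0018,-0.028],[0.0015,-0.0038,-0.0035]],
    [[0.003,-0.0018,-0.03],[0.0015,-0.0038,-0.0035]],
    [[0.003,-0.0018,-0.03],[0.0015,-0.0038,-0.0035]],
    [[0.003,-0.0018,-0.03],[0.0015,-0.0038,-0.0035]],
  ],
)

```text
time_s: 19.75
position: [0.5034, -0.2266, 0.2179]
tcp_rot: [[0.015, 0.002, 1.0], [-1.0, -0.001, 0.015], [0.001, -1.0, 0.002]]
force: [0.3, 0.7, -3.2]
opening: 0.298
```

```bash
cat > ins.py <<'E'
from st import *
s,p,R=st();R3=frame(-az(90.95),-Z)
print("roterr",Ro.from_matrix(R3@R.T).as_rotvec().round(4),"target minus tcp xy",(np.array([.503,-.2249])-p[:2]).round(4))
S=cloud(capture("side"));a=p[2]-.117;
k=(abs(S[...,0]-.5)<.055)&(abs(S[...,1]+.21)<.03)&(S[...,2]>max(.1,a))&(S[...,2]<p[2]-.043)
q=S[k];zc=.1
if len(q)>50:
    A=np.c_[q[:,0]-.5,q[:,2]-.1,np.ones(len(q))];print("blade mid-plane: dy/dx,dy/dz,y@z=.1",(np.linalg.lstsq(A,q[:,1],rcond=None)[0]-[0,0,.0015]).round(4),len(q))
E
python3 ins.py
```

```text
t 19.75 [ 0.5034 -0.2266  0.2179] F [ 0.3  0.7 -3.2] M [ 0.01  0.01 -0.02] op 25.9 q [-35.8  26.7  94.5   0.   58.6  53.3]
roterr [0.0011 0.0021 0.0018] target minus tcp xy [-0.0004  0.0017]
blade mid-plane: dy/dx,dy/dz,y@z=.1 [ 0.0145  0.0018 -0.2153] 826
```

play_rows(
  commands=[
    [[-0.0003,0.0015,0],[0.0008,0.0015,0.0013]],
    [[-0.0003,0.0015,-0.002],[0.0008,0.0015,0.0013]],
    [[-0.0003,0.0015,-0.003],[0.0008,0.0015,0.0013]],
    [[-0.0003,0.0015,-0.003],[0.0008,0.0015,0.0013]],
    [[-0.0003,0.0015,-0.003],[0.0008,0.0015,0.0013]],
  ],
)

```text
time_s: 20.42
position: [0.503, -0.225, 0.2146]
tcp_rot: [[0.016, -0.0, 1.0], [-1.0, 0.0, 0.016], [-0.0, -1.0, -0.0]]
force: [-0.5, 0.9, -4.4]
opening: 0.296
```

```bash
python3 ins.py
```

```text
t 20.425 [ 0.503  -0.225   0.2146] F [-0.5  0.9 -4.4] M [ 0.01  0.01 -0.03] op 25.7 q [-35.7  27.   94.8   0.   58.3  53.3]
roterr [-0.0001 -0.      0.0004] target minus tcp xy [0.     0.0001]
blade mid-plane: dy/dx,dy/dz,y@z=.1 [ 0.0112  0.005  -0.2137] 794
```

The pose is on target, with blade mid-plane at -0.2137 and slot at -0.2135. Descending slowly into the mouth.

play_rows(
  commands=[
    [[0,0,-0.002],[0,0,0]],
    [[0,0,-0.004],[0,0,0]],
    [[0,0,-0.006],[0,0,0]],
    [[0,0,-0.008],[0,0,0]],
    [[0,0,-0.01],[0,0,0]],
    [[0,0,-0.01],[0,0,0]],
  ],
)

```text
time_s: 21.22
position: [0.5028, -0.2249, 0.2044]
tcp_rot: [[0.016, -0.0, 1.0], [-1.0, 0.0, 0.016], [-0.0, -1.0, -0.0]]
force: [-0.2, -0.3, -3.9]
opening: 0.295
```

```bash
python3 ins.py
```

```text
t 21.225 [ 0.5028 -0.2249  0.2044] F [-0.2 -0.3 -3.9] M [0.01 0.04 0.01] op 25.7 q [-35.7  27.8  95.3   0.   56.9  53.3]
roterr [-0.0004 -0.0003  0.0004] target minus tcp xy [ 0.0002 -0.    ]
blade mid-plane: dy/dx,dy/dz,y@z=.1 [ 0.0151  0.003  -0.2134] 670
```

The edge is at about 87 mm, below the block top at 92 mm, with no contact force. It's in the slot, so I'll continue.

play_rows(
  commands=[
    [[0,0,-0.004],[0,0,0]],
    [[0,0,-0.008],[0,0,0]],
    [[0,0,-0.013],[0,0,0]],
    [[0,0,-0.018],[0,0,0]],
    [[0,0,-0.023],[0,0,0]],
    [[0,0,-0.028],[0,0,0]],
    [[0,0,-0.032],[0,0,0]],
    [[0,0,-0.035],[0,0,0]],
    [[0,0,-0.035],[0,0,0]],
  ],
)

```text
time_s: 22.4
position: [0.5029, -0.2249, 0.1694]
tcp_rot: [[0.016, -0.0, 1.0], [-1.0, 0.0, 0.016], [-0.0, -1.0, -0.0]]
force: [-0.0, 0.7, -3.3]
opening: 0.297
```

```bash
python3 ins.py
```

```text
t 22.4 [ 0.5029 -0.2249  0.1694] F [-0.   0.7 -3.3] M [-0.03 -0.04 -0.01] op 25.8 q [-35.7  30.7  97.1   0.   52.3  53.3]
roterr [-0.0004 -0.0004  0.0004] target minus tcp xy [ 0.0001 -0.    ]
blade mid-plane: dy/dx,dy/dz,y@z=.1 [ 0.0124  0.0194 -0.2136] 284
```

play_rows(
  commands=[
    [[0,0,-0.005],[0,0,0]],
    [[0,0,-0.01],[0,0,0]],
    [[0,0,-0.015],[0,0,0]],
    [[0,0,-0.02],[0,0,0]],
    [[0,0,-0.025],[0,0,0]],
    [[0,0,-0.03],[0,0,0]],
    [[0,0,-0.033],[0,0,0]],
    [[0,0,-0.034],[0,0,0]],
    [[0,0,-0.034],[0,0,0]],
  ],
)

```text
time_s: 23.58
position: [0.503, -0.225, 0.1357]
tcp_rot: [[0.016, 0.0, 1.0], [-1.0, 0.0, 0.016], [-0.0, -1.0, 0.0]]
force: [-0.1, -0.1, -3.0]
opening: 0.292
```

play_rows(
  commands=[
    [[0,0,-0.001],[0,0,0]],
    [[0,0,-0.002],[0,0,0]],
    [[0,0,-0.003],[0,0,0]],
    [[0,0,-0.003],[0,0,0]],
  ],
)

```text
time_s: 24.08
position: [0.5029, -0.2249, 0.1326]
tcp_rot: [[0.016, -0.0, 1.0], [-1.0, 0.0, 0.016], [-0.0, -1.0, -0.0]]
force: [-0.3, 0.1, -3.6]
opening: 0.296
```

play_rows(
  commands=[
    [[0,0,-0.0005],[0,0,0]],
    [[0,0,-0.001],[0,0,0]],
    [[0,0,-0.0015],[0,0,0]],
    [[0,0,-0.0018],[0,0,0]],
    [[0,0,-0.0018],[0,0,0]],
  ],
)

```text
time_s: 24.7
position: [0.5029, -0.225, 0.1314]
tcp_rot: [[0.016, 0.0, 1.0], [-1.0, -0.0, 0.016], [0.0, -1.0, 0.0]]
force: [-2.2, 0.3, 3.8]
opening: 0.291
```

It touched the floor at TCP z = 131.4 mm (131.5 expected), a change of about +7 N. Release and retreat.

play_rows(
  commands=[
    [[0,0,0],[0,0,0]],
    [[0,0,0],[0,0,0]],
    [[0,0,0],[0,0,0]],
    [[0,0,0],[0,0,0]],
  ],
  gripper=0.06,
)

```text
time_s: 25.2
position: [0.5031, -0.2249, 0.1308]
tcp_rot: [[0.016, 0.0, 1.0], [-1.0, 0.0, 0.016], [-0.0, -1.0, 0.0]]
force: [-0.6, 0.7, -0.1]
opening: 0.647
```

play_rows(
  commands=[
    [[0,0,0.005],[0,0,0]],
    [[0,0,0.02],[0,0,0]],
    [[0,0,0.045],[0,0,0]],
    [[0,0,0.08],[0,0,0]],
    [[0,0,0.12],[0,0,0]],
    [[0,0,0.15],[0,0,0]],
    [[0,0,0.16],[0,0,0]],
    [[0,0,0.16],[0,0,0]],
  ],
)

```text
time_s: 26.2
position: [0.503, -0.2249, 0.2915]
tcp_rot: [[0.016, 0.001, 1.0], [-1.0, -0.001, 0.016], [0.001, -1.0, 0.001]]
force: [0.2, 0.1, 0.5]
opening: 0.689
```

```bash
python3 - <<'E'
from st import *
s,p,R=st()
c=capture("wrist");cs=capture("side")
cv2.imwrite("pics/end.png",np.hstack([cv2.resize(c["frame"],(400,300)),cv2.resize(cs["frame"],(400,300))])[:,:,::-1])
W,o,D=wcloud(c,p,R);S=cloud(cs)
for n,Q,f in(("wrist",W,c["frame"]),("side",S,cs["frame"])):
    hsv=cv2.cvtColor(f,cv2.COLOR_RGB2HSV).astype(int)
    k=(hsv[...,1]>90)&((hsv[...,0]<20)|(hsv[...,0]>170))&(abs(Q[...,0]-.5)<.1)&(abs(Q[...,1]+.22)<.04)&(Q[...,2]>.08)&(Q[...,2]<.17)
    k=big(k);q=Q[k];t=q[q[:,2]>.128];print(n,k.sum(),"z",np.percentile(q[:,2],[1,50,99]).round(4),"top",np.median(t[:,2]).round(4),rect(t[:,:2]))
    for zz,lab in(((t[:,0]>.53),"far"),((t[:,0]<.47),"near")):print("  ",lab,np.median(t[zz,2]).round(4) if zz.any() else None)
E
```

```text
t 26.2 [ 0.503  -0.2249  0.2915] F [0.2 0.1 0.5] M [ 0.   -0.02  0.02] op 60.0 q [-35.7  21.6  89.8   0.   68.5  53.3]
wrist 2837 z [0.1325 0.1343 0.1359] top 0.1343 (array([ 502.3, -227. ]), array([ 25.3, 128. ]), np.float32(1.1))
   far 0.1344
   near 0.1343
side 544 z [0.1032 0.1261 0.1374] top 0.1342 (array([ 500.1, -221.9]), array([ 27.3, 125.9]), np.float32(0.2))
   far 0.1341
   near 0.1339
```

View pics/end.png

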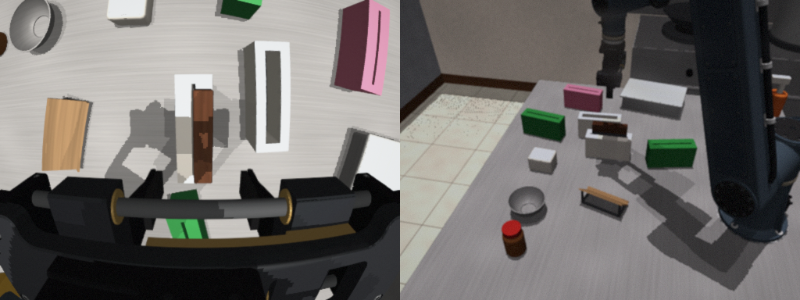

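The handle top is level at 134 mm in both views (134 mm expected when home). The bowl, jar and tub look undisturbed and the robot is clear. Handing in.

```bash
python3 -c "
from rig import *
print(hand_in())"
```

```text
the job is handed in; nothing more can be done
None
```

The scraper is put away: its blade is fully home in the narrow slot of the white narrow-slot block, and the job is handed in with no verdict reported. It took about 26 s of the 72 s allowed.

- **Rest:** I picked it up across the 34 mm of the handle and laid it on the rest. Contact forces showed it on both the lip and the plate. After release it lay flush, within 1.5 mm of the expected seat.
- **Second grip:** I took it again front to back; the opening read 25.9 mm against a 26 mm handle.
- **Slot:** the blade went in with no side load and touched the floor of the slot within 0.1 mm of the planned height, at about 7 N.
- **Last checks:** the handle top is level at 134 mm in both the wrist and side views, as it should be when home. The robot was touching nothing, and by eye the bowl, jar and tub had not moved.
- **Disagreements:** the first slot reading from the side camera was wrong (y = -0.182 m) and I dropped it. The other slot readings differed by 0.6 mm. The arm overshot by about 2 mm before the insertion, and I corrected that before going in.

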